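Weigh the press rocker on the hanging spring scale

ROBOT

A 6-joint arm with a two-finger parallel gripper is mounted at the origin on the work surface. World frame = base frame: x ahead of the robot, y to its left, z up, the work surface at z = 0. Lengths are in m, angles in rad, forces in N, time in s.
With the tool pointing down it reaches from about 0.4 to 0.825 m from the base axis. Payload 7 kg.
Tool frame: the origin (TCP) lies at the very end of the fingers, on their centre line; the grasp point (between the pads) lies 19 mm behind it; z points along the fingers, x is the direction in which the jaws open and shut, and the axes are right-handed (so a half turn about z gives the same grasp; the last joint's range is limited). The gripper opens to 88 mm and grips with 3 to 60 N. Pads are 19 mm wide; open, the fingers measure 130 mm over their backs; the gripper's body (78 mm by 193 mm) begins 47 mm behind the grasp point.
Start: joints at [1.618, 0.359, 0.012, 0, -1.224, -0.288], TCP at [0.161, 0.655, 0.227] pointing down, gripper open.
Joint ranges: [-3.07, 3.07], [-1.43, 2.12], [-1.02, 1.25], [-3.03, 1.67], [-3.05, -0], [-3.03, 3.03]. Speed limits (rad/s): [2.39, 2.39, 3.01, 3.14, 3.14, 3.14].

INTERFACE

Orientations are given as [roll, pitch, yaw] about the fixed x, y, z axes, in that order (R = Rz(yaw) Ry(pitch) Rx(roll)).
In Python, from station import telemetry, grab_frame, arm, regions_of, pinpoint gives the robot as it stands. The module is installed in compiled form; this text tells all that it offers.
- The arm moves only by the shell command python3 -m inch 'ROWS' [FORCE]. ROWS is text: rows parted by semicolons, each of 7 numbers parted by spaces: the opening, from 0 (shut) to 1 (fully open), then the shift along the world's x, y, z in cm, then the turn, a rotation vector about the world's x, y, z in degrees. A call has 1 to 12 rows; each row is the pose to reach, as a shift and turn from the pose measured when the call began; what a row does not reach only later rows make up. A row lasts 1/8 s, in which the tool goes at most 62.5 mm and 10.7 degrees, less where a joint would pass 70% of its speed; a pose out of reach is approached as far as the arm can. A call with a gripper value outside its range is refused whole. The fingers move at their own pace and stop on an object; FORCE is the grip in N (left out, the last holds). Time passes only in rows, so rows that repeat a pose let the fingers close. It gives the time, the measured TCP pose, the force and the opening at its end, in the units of the state.
- telemetry.get_state(): the state, without advancing time (a new reading comes with each control period).
- grab_frame(name): name is "scene" or "top" or "wrist"; returns a dict with "pixels" (420x560x3 uint8, red, green, blue), "fx", "fy", "cx", "cy" (pixels), "R" (3x3) and "t" (3): a world point X has camera coordinates R X + t. Camera axes: x right, y down, z forward; pixel columns grow to the right and rows downward; lengths in m; the calibration is good to about 2 mm. The wrist camera is an equidistant fisheye: a pixel r from the principal point sees the ray r / f radians off the axis. A picture is of the moment at which its call begins. There is no depth.
- arm.job_done(): hands the job in, once; it reports no verdict.
Trained networks look in the newest picture that a camera, given by its name, has taken for a name from the list of things; names that differ only in an ending like _2 or _b are one class to them, and where a whole thing is asked for, a point or a joint stands for the part that bears it (a point fixed in the world has none). Each returns a list of dicts, best first, with "p" (0 to 1); they miss things now and then, are a little off and sometimes report something else, mostly with a low value. They report only what shows in the picture. A call takes as long as a camera call. They do not tell look-alikes from the thing itself.
- regions_of(camera, name): "pixels" (420x560 bool, what is visible of it) and "bbox" ([left, top, right, bottom] in pixels, round what is visible of it).
- pinpoint(camera, name): "location" ([column, row] in pixels: a listed point, or the origin of a listed thing).
The state is a dict: "t": time; "q": joint angles; "qd": joint speeds; "joint_efforts": joint torques, N m; "eef_pos": TCP position; "ee_rot": TCP orientation; "force": force on the tool from outside, world axes, zero at the start; "moment": the same for the moment, N m; "width": finger opening in m.
Only numpy, scipy, OpenCV 4.12 (cv2) and the standard library are available. Lean on these libraries where they do the work, as an engineer would, in place of code of your own. Each camera call takes 0.05 s, during which the arm holds its last target. There are 200 camera calls.

TASK

Lift the V-shaped rocker casting out of its wooden saddle and hang it by its central bore on the hook of the spring scale, easing its weight on gently until the scale carries all of it before you let go: no dropping, no bouncing, no wrenching or overstretching of the scale. Leave it hanging level and quite still, so that its weight can be read, and leave the other things on the bench where they are.

Things in the scene. Friction and masses are not known exactly. Their poses are not given: they have to be found in the camera images.
- rocker_bore (a point): Centre of the bore of the rocker, the casting to weigh: grey, flat, a shallow inverted V 170 mm long held upright (z up). Middle boss 46 mm across, 14 mm thick, with a 28 mm through bore along y. Two equal arms along +x and -x, drooping. The same after a half turn about z. Centre of mass 19 mm below here. Weight unknown, 2.2 to 6.9 N. Starts with its boss in saddle_a's slot, arms free.
- rocker_end (a point): Centre of the round boss at the end of the rocker's -x arm, 26 mm across with flat faces 18 mm apart (along y), a place to grip. It lies 72 mm along -x from the bore centre and 32 mm below it; the +x arm ends likewise at +72 mm. Arms: 20 mm wide, 12 mm thick.
- saddle_a: Slotted wooden saddle the rocker stands in, fixed to the bench; origin under its centre. Foot 90 x 75 x 12 mm; above it a block 40 mm long (x), 49 mm wide (y), up to 105 mm height, with a 17 mm wide slot along x, open at the top, floor at 75 mm height.
- saddle_b: An identical saddle that holds the bracket; fixed to the bench.
- stand: Weighing stand, fixed; origin on the bench straight under the scale hook. White foot plate 190 x 190 x 12 mm centred at x +60, y -50 mm; upright rod (18 mm thick, 600 mm high) at x +120, y -100 mm; a 12 mm arm at 550 mm height runs from the rod to above the origin and carries the scale at 533 mm. Beside the scale a hand held plumb has little room; it fits leaning 15 to 30 degrees back, towards -x.
- hook_seat (a point): Lowest point of the inside of the scale's hook, on the wire, where a hung part bears; 217 mm above the bench when empty. The hook is a J of 5 mm steel wire in this point's y-z plane: bowl 21 mm wide inside, centred here, shank on the -y side, tip on the +y side. The scale swings freely from its top, so the hook gives way when pushed, and moves down when loaded.
- hook_tip (a point): Open upper end of the hook, 13.5 mm towards +y of the seat and 15 mm above it; a part is passed over it moving towards -y, then lowered. From 32 mm above the seat the shank bends back to the centre line, to a 17 mm wide collar from 60 mm and the 25 mm thick scale tube from 67 mm above the seat, up to 510 mm above the bench.
- pull_rod (a joint): How far the scale's hook is drawn down, in m: 0 empty, up to 0.1. The spring gives 0.098 N per mm (9.8 N at 0.1), lightly damped, so a part let go before the scale carries it drops and bounces.
- bracket: T-shaped bracket, 120 mm wide and 82 mm high, grey-painted like the rocker, standing in saddle_b; not needed.
- weight: Brass pressing weight with a knob, 52 mm across, 62 mm high; origin under its centre; not needed.
- paste_jar: Glass jar with a metal lid, 64 mm across, 85 mm high; origin under its centre; not needed.
- folder: Bone folder, a flat 150 x 20 x 6 mm strip lying on the bench; origin under its centre; not needed.
Mind the look-alikes: they are no part of the job. Leave any yellow look-alike of the part that bears rocker_bore alone.

How it is judged:
On the way, in this order (a step that is already met when the one before it is completed fails the run):
1. the rocker is lifted clear of its saddle (height (world z) of rocker_bore above 0.15 m), for 0.1 s.
2. the hook is through the rocker's central bore and the scale has begun to carry it while the hand still holds it (x of hook_seat in the frame of rocker_bore between -0.009 and 0.009 m and y of hook_seat in the frame of rocker_bore between -0.011 and 0.011 m and z of hook_seat in the frame of rocker_bore between 0.006 and 0.018 m and value of joint pull_rod above 0.012 m and contact force between the fingers and rocker above 0.5 N), for 0.2 s.
3. the rocker hangs on the scale, let go (x of hook_seat in the frame of rocker_bore between -0.009 and 0.009 m and y of hook_seat in the frame of rocker_bore between -0.011 and 0.011 m and z of hook_seat in the frame of rocker_bore between 0.006 and 0.018 m and value of joint pull_rod above 0.018 m and contact force between the fingers and rocker below 0.05 N), for 0.2 s.
At the end, for the whole second after the job is handed in: The rocker hangs from the hook by its central bore (hook seat 6 to 18 mm above the bore centre, within 9 mm in x, 11 mm in y), level within 0.15 rad, scale drawn down over 18 mm, at rest (below 20 mm/s and 0.15 rad/s), the robot off it (x of hook_seat in the frame of rocker_bore between -0.009 and 0.009 m and y of hook_seat in the frame of rocker_bore between -0.011 and 0.011 m and z of hook_seat in the frame of rocker_bore between 0.006 and 0.018 m and value of joint pull_rod above 0.018 m and angle between rocker_bore's own z axis and vertical below 0.15 rad and linear speed of rocker below 0.02 m/s and angular speed of rocker below 0.15 rad/s and velocity of joint pull_rod between -0.02 and 0.02 m/s and contact force between the arm and rocker below 0.05 N); the robot touches nothing.
It fails at once if the loaded scale jerks, bounces or snaps back (hook moving up or down faster than 0.1 m/s while drawn down more than 12 mm) (value of joint pull_rod above 0.012 m and (velocity of joint pull_rod above 0.1 m/s or velocity of joint pull_rod below -0.1 m/s)).
It fails at once if the scale is overstretched (drawn down more than 85 mm) (value of joint pull_rod above 0.085 m).
It fails at once if the hook is wrenched (more than 14 N between the rocker and the hook) (contact force between rocker and pull_rod above 14 N).
It fails at once if another thing on the bench is moved by more than 30 mm (distance of any of bracket, weight, paste_jar, folder from where it was at the start of the episode above 0.03 m).
It also fails if it takes over 54 s, if anything falls off the work surface, if the arm or the gripper's body presses on something with over 40 N, if the wrist force passes 120 N, or if a joint passes its speed limit or range.

## Working session

There is one attempt and no reset: what is moved stays moved. The work goes in short steps, Python scripts to look and compute and a shell command to move; the robot and the scene stay as the last step left them, time stands still between calls to the robot, and variables do not carry over. Pictures are saved under pics/ and viewed, about 8 in all and at most 12, crops included, and the job is handed in when it is done.

```bash
mkdir -p pics
cat > h.py <<'E'
import numpy as np, cv2
from station import telemetry, grab_frame, arm, regions_of, pinpoint
def ray(f,p):
    R=np.array(f["R"]);t=np.array(f["t"])
    d=np.array([(p[0]-f["cx"])/f["fx"],(p[1]-f["cy"])/f["fy"],1.0])
    d=R.T@d; return -R.T@t, d/np.linalg.norm(d)
def tri(fs,ps):
    A=np.zeros((3,3));b=np.zeros(3);L=[]
    for f,p in zip(fs,ps):
        o,d=ray(f,p);M=np.eye(3)-np.outer(d,d);A+=M;b+=M@o;L.append((o,d))
    X=np.linalg.solve(A,b)
    return X,[float(np.linalg.norm((np.eye(3)-np.outer(d,d))@(X-o))) for o,d in L]
def proj(f,X):
    c=np.array(f["R"])@np.array(X)+np.array(f["t"]);return np.array([f["fx"]*c[0]/c[2]+f["cx"],f["fy"]*c[1]/c[2]+f["cy"]])
E
python3 - <<'E'
from h import *
fs={c:grab_frame(c) for c in("scene","top")}
for c,f in fs.items():
    print(c,f["fx"],(-np.array(f["R"]).T@f["t"]).round(3),np.array(f["R"])[2].round(2))
    cv2.imwrite(f"pics/{c}0.png",f["pixels"][:,:,::-1])
    for n in["rocker_bore","rocker_end","saddle_a","stand","hook_seat","hook_tip","bracket","weight","paste_jar","folder"]:
        print(c,n,[(np.round(d["location"],1).tolist(),round(d["p"],2)) for d in pinpoint(c,n)[:4]])
s=telemetry.get_state();print(s["t"],s["eef_pos"],s["ee_rot"],s["force"])
E
```

```text
scene 490.72758219622835 [1.411 0.166 1.024] [-0.73 -0.06 -0.69]
scene rocker_bore [([254.3, 196.9], 0.96), ([341.0, 264.6], 0.69), ([366.9, 171.1], 0.66), ([340.9, 287.6], 0.31)]
scene rocker_end [([345.0, 252.7], 0.59), ([377.3, 170.1], 0.56), ([269.9, 218.6], 0.55)]
scene saddle_a [([247.7, 270.3], 0.96), ([341.1, 284.8], 0.83)]
scene stand [([153.2, 273.7], 0.65), ([300.0, 232.3], 0.54)]
scene hook_seat [([137.8, 217.3], 0.5)]
scene hook_tip [([144.9, 209.1], 0.5), ([408.5, 310.3], 0.19)]
scene bracket [([246.1, 251.8], 0.89)]
scene weight [([295.9, 330.5], 0.55)]
scene paste_jar [([407.9, 311.2], 0.56)]
scene folder [([300.0, 234.9], 0.52)]
top 421.31337804812296 [0.41  0.116 1.039] [ 0.1  0.  -1. ]
top rocker_bore [([212.6, 151.8], 0.87), ([170.5, 336.8], 0.77)]
top rocker_end [([210.8, 183.8], 0.91), ([295.9, 251.1], 0.86), ([161.3, 362.1], 0.86)]
top saddle_a [([219.3, 161.9], 0.86), ([317.4, 177.4], 0.63)]
top stand [([414.3, 168.0], 0.95)]
top hook_seat [([451.2, 149.9], 0.45)]
top hook_tip [([444.1, 148.8], 0.57), ([218.7, 162.9], 0.21)]
top bracket [([319.1, 172.7], 0.7)]
top weight [([266.3, 107.8], 0.91)]
top paste_jar [([156.8, 133.3], 0.92), ([317.1, 178.2], 0.5), ([413.0, 169.7], 0.3), ([319.2, 171.9], 0.2)]
top folder [([256.7, 232.0], 0.82)]
1.1 [0.16096875 0.65552468 0.22658084] [ 3.14155556e+00  5.64774238e-05 -1.81160486e+00] [-0.60833786 -0.68363445 -0.80665835]
```

View images.

View pics/scene0.png

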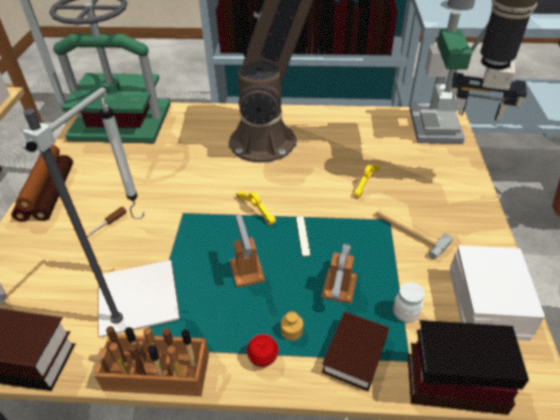

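View pics/top0.png

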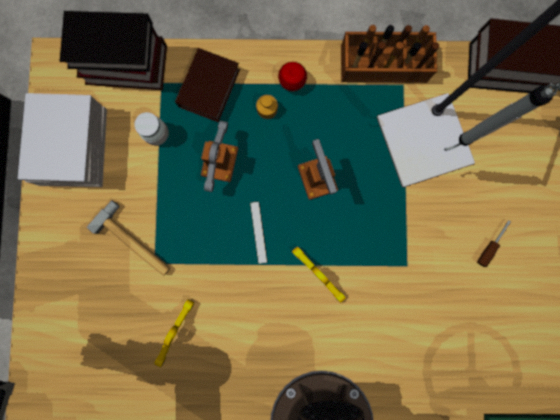

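Run:
```python
from h import *
a,b=grab_frame("scene"),grab_frame("top")
def P(n,p,q):
    X,r=tri([a,b],[p,q]);print(n,X.round(4),np.round(r,4));return X
P("bore",[341,264.6],[212.6,151.8])
P("end-",[345,252.7],[210.8,183.8])
P("seat",[137.8,217.3],[451.2,149.9]);P("tip",[144.9,209.1],[444.1,148.8])
P("saddle",[341.1,284.8],[219.3,161.9]);P("stand",[153.2,273.7],[414.3,168.0])
P("weight",[295.9,330.5],[266.3,107.8]);P("jar",[407.9,311.2],[156.8,133.3]);P("folder",[300,234.9],[256.7,232.0])
P("bracket",[246.1,251.8],[319.1,172.7])
for c,n in(("scene","rocker_bore"),("top","rocker_bore")):
    for d in regions_of(c,n): print(c,np.round(d["bbox"]),round(d["p"],2))
I=[cv2.resize(f["pixels"][y:y+100,x:x+130,::-1],None,fx=3,fy=3,interpolation=cv2.INTER_CUBIC) for f,x,y in((a,275,220),(b,150,105),(a,80,130),(b,400,80))]
cv2.imwrite("pics/z.png",np.vstack([np.hstack(I[:2]),np.hstack(I[2:])]))
```

```text
bore [0.6291 0.2557 0.0952] [0.0037 0.0037]
end- [0.5604 0.2668 0.0611] [0.0002 0.0002]
seat [ 0.6092 -0.2336  0.2149] [0.0003 0.0003]
tip [ 0.6056 -0.2112  0.2388] [0.001 0.001]
saddle [0.6238 0.2569 0.0078] [0.0016 0.0016]
stand [ 0.6131 -0.2324  0.0082] [0.0034 0.0034]
weight [0.7638 0.1438 0.006 ] [0.0038 0.0038]
jar [0.6957 0.4168 0.0065] [0.0026 0.0026]
folder [0.4509 0.1535 0.0068] [0.0064 0.0064]
bracket [0.5858 0.0137 0.0792] [0.0009 0.0009]
scene [329. 249. 347. 300.] 0.83
scene [238. 192. 278. 223.] 0.78
scene [358. 163. 377. 199.] 0.66
top [206. 117. 229. 190.] 0.88
top [155. 299. 196. 367.] 0.67
top [291. 248. 344. 299.] 0.66
```

View pics/z.png

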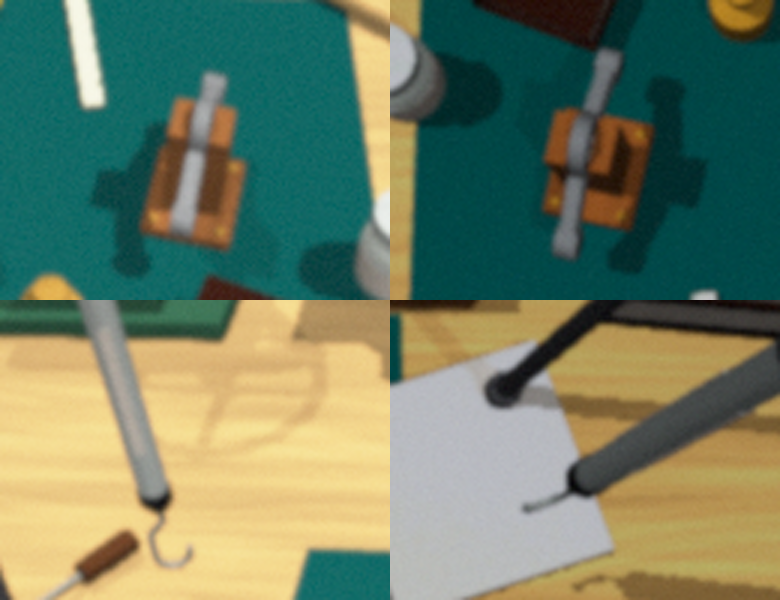

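Run:
```python
from h import *
a,b=grab_frame("scene"),grab_frame("top")
def plane(f,p,z):
    o,d=ray(f,p);return o+d*(z-o[2])/d[2]
P=b["pixels"].astype(int)
# rocker yaw from top mask (ends at z ~.079, bore top .121)
m=[d for d in regions_of("top","rocker_bore") if abs(d["bbox"][0]-206)<15][0]["pixels"]
ys,xs=np.nonzero(m)
for nm,s in(("-",ys>ys.max()-8),("+",ys<ys.min()+8)):
    print("end",nm,xs[s].mean(),ys[s].mean(),plane(b,(xs[s].mean(),ys[s].mean()),.079).round(4))
# white plate
w=((P.min(2)>150)&(P.max(2)-P.min(2)<35)).astype(np.uint8);w[:, :360]=0;w[:80]=0;w[200:]=0;w[:,490:]=0
c=max(cv2.findContours(w,0,2)[0],key=cv2.contourArea)
r=cv2.minAreaRect(c);print(r)
C=np.array([plane(b,p,.012)[:2] for p in cv2.boxPoints(r)]);print(C.round(4),[np.degrees(np.arctan2(*(C[(i+1)%4]-C[i])[::-1])).round(1) for i in range(4)],np.linalg.norm(C[1]-C[0]),np.linalg.norm(C[1]-C[2]),C.mean(0))
print("rod",plane(a,(117,319),.012),plane(b,(437,110),.012))
for i in range(3):
  for n in("hook_seat","hook_tip","rocker_bore","rocker_end"):
    print(n,[(c,[(np.round(d["location"],1).tolist(),round(d["p"],2)) for d in pinpoint(c,n)[:3]]) for c in("scene","top")]) if i==0 else 0
  break
```

```text
end - 209.34848484848484 186.15151515151516 [0.5521 0.2674 0.079 ]
end + 223.03333333333333 124.7 [0.6974 0.239  0.079 ]
((425.9000244140625, 139.1999969482422), (74.31352233886719, 76.21089172363281), 71.56505584716797)
[[ 0.7431 -0.1399]
 [ 0.8069 -0.3225]
 [ 0.6273 -0.3748]
 [ 0.5655 -0.195 ]] [np.float64(-70.7), np.float64(-163.8), np.float64(109.0), np.float64(17.2)] 0.19343951396382295 0.18707926103336292 [ 0.68570133 -0.25803104]
rod [ 0.75832187 -0.28769299  0.012     ] [ 0.75980433 -0.2877497   0.012     ]
hook_seat [('scene', [([137.4, 217.6], 0.65), ([300.2, 235.4], 0.46)]), ('top', [([451.2, 149.2], 0.46)])]
hook_tip [('scene', [([144.2, 214.8], 0.44), ([246.1, 251.4], 0.44), ([302.2, 235.5], 0.26)]), ('top', [([444.6, 149.4], 0.45)])]
rocker_bore [('scene', [([254.7, 198.1], 0.79), ([369.7, 174.0], 0.67), ([342.3, 265.7], 0.64)]), ('top', [([212.9, 152.6], 0.77), ([171.0, 336.6], 0.71), ([321.3, 276.2], 0.59)])]
rocker_end [('scene', [([270.3, 215.8], 0.89), ([375.9, 171.0], 0.7), ([344.6, 250.0], 0.56)]), ('top', [([212.7, 184.9], 0.91), ([297.5, 252.1], 0.75), ([159.5, 363.3], 0.58)])]
```

```bash
python3 - <<'E'
from scipy.spatial.transform import Rotation as R
import numpy as np
yaw=-10.5;u=R.from_euler('z',yaw,degrees=True).apply([0,1,0])
print((R.from_rotvec(-22*u,degrees=True)*R.from_euler('z',yaw-90+103.8,degrees=True)).as_rotvec(degrees=True))
E
python3 -m inch '0.6 6 -5 1.5 0 0 0;0.6 11 -10 1.5 -1 -7 1;0.6 15 -15 0 -2 -12 2;0.6 20 -20 -2 -3 -18 3;0.6 24 -25 -4 -3.4 -21.7 3.3;0.6 28 -29.5 -6 -3.4 -21.7 3.3;0.6 32 -34 -8 -3.4 -21.7 3.3;0.6 36.6 -38.25 -8.56 -3.4 -21.7 3.3;0.6 36.6 -38.25 -8.56 -3.4 -21.7 3.3;0.6 36.6 -38.25 -8.56 -3.4 -21.7 3.3' 3
python3 - <<'E'
from h import *
s=telemetry.get_state();print(s)
f=grab_frame("wrist");cv2.imwrite("pics/w1.png",f["pixels"][:,:,::-1])
print(f["fx"],f["cx"],f["cy"],(-np.array(f["R"]).T@f["t"]).round(3))
for n in("rocker_bore","rocker_end"):print([(np.round(d["location"],1).tolist(),round(d["p"],2)) for d in pinpoint("wrist",n)[:3]])
E
```

```text
[ -4.63101246 -21.51014227   3.25935099]
t: 3.1
eef_pos: [0.5281, 0.2698, 0.1402]
ee_rot: [-2.76, 0.02, -1.754]
force: [-0.4, -0.8, 0.1]
width: 0.0529
{'t': 3.1, 'q': array([ 0.95239102,  0.14857305, -0.79060296,  0.68129073, -0.55215544,
       -0.1410299 ]), 'qd': array([ 5.78017690e-02, -8.74081402e-03,  1.82412434e-02,  8.08653253e-05,
       -1.80492524e-02, -2.81646065e-02]), 'joint_efforts': array([ -1.26421642, -34.60112572,  22.43196666,   4.02133763,
         0.15317908,   0.36415332]), 'eef_pos': array([0.52809591, 0.26982745, 0.14022686]), 'ee_rot': array([-2.75950056,  0.01975444, -1.75379305]), 'force': array([-0.42364584, -0.82368329,  0.13628771]), 'moment': array([0.17576924, 1.25358201, 0.01844015]), 'width': 0.05286837282098152}
325.19226210127806 276.01719125642865 204.49190428182408 [0.53  0.265 0.311]
[([273.4, 113.2], 0.93)]
[([271.9, 215.5], 0.89)]
```

View pics/w1.png

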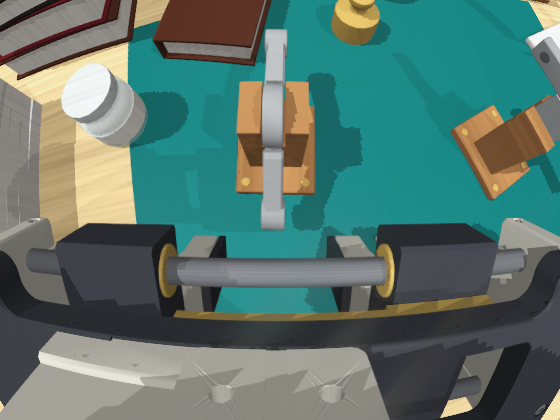

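```bash
cat >> h.py <<'E'
def fray(f,p):
    R=np.array(f["R"]);t=np.array(f["t"]);v=np.array([p[0]-f["cx"],p[1]-f["cy"]]);r=np.linalg.norm(v);th=r/f["fx"]
    d=R.T@np.array([*(v/r*np.sin(th)),np.cos(th)]);return -R.T@t,d
def fplane(f,p,z):
    o,d=fray(f,p);return o+d*(z-o[2])/d[2]
E
python3 - <<'E'
from h import *
from scipy.spatial.transform import Rotation as R
f=grab_frame("wrist")
e=fplane(f,(272,216),.066);b=fplane(f,(273.4,113.2),.098);e2=fplane(f,(276.5,30),.079);e1=fplane(f,(273,179),.087);e3=fplane(f,(272.5,228),.06)
print(e,b,e2,e1,np.degrees(np.arctan2(*(b-e)[1::-1])),np.degrees(np.arctan2(*(e2-e)[1::-1])))
T=R.from_euler('xyz',telemetry.get_state()["ee_rot"]).as_matrix();print(T.T.round(3),telemetry.get_state()["eef_pos"])
E
```

```text
[0.55311434 0.27200708 0.066     ] [0.62166515 0.2577574  0.098     ] [0.71018134 0.23993364 0.079     ] [0.57676096 0.26635787 0.087     ] -11.74286138991196 -11.541256546722796
[[-0.177 -0.984 -0.022]
 [-0.911  0.172 -0.374]
 [ 0.372 -0.046 -0.927]] [0.52689115 0.27386732 0.14141304]
```

```bash
python3 -m inch '0.6 1.1 -0.1 -3 -1.2 0.2 -0.8;0.6 2.2 -0.2 -6 -1.2 0.2 -0.8;0.6 3.4 -0.4 -9.3 -1.2 0.2 -0.8;0.6 3.4 -0.4 -9.3 -1.2 0.2 -0.8;0.6 3.4 -0.4 -9.3 -1.2 0.2 -0.8'
python3 - <<'E'
from h import *
s=telemetry.get_state();print(s["eef_pos"],s["force"],s["moment"])
f=grab_frame("wrist");cv2.imwrite("pics/w2.png",f["pixels"][:,:,::-1])
E
```

```text
t: 3.92
eef_pos: [0.5612, 0.2699, 0.0493]
ee_rot: [-2.757, 0.001, -1.764]
force: [0.5, 0.8, 1.3]
width: 0.0524
[0.56120547 0.26986079 0.04933382] [0.45880362 0.78716257 1.30082934] [ 0.18734947  1.20412384 -0.02477475]
```

View pics/w2.png

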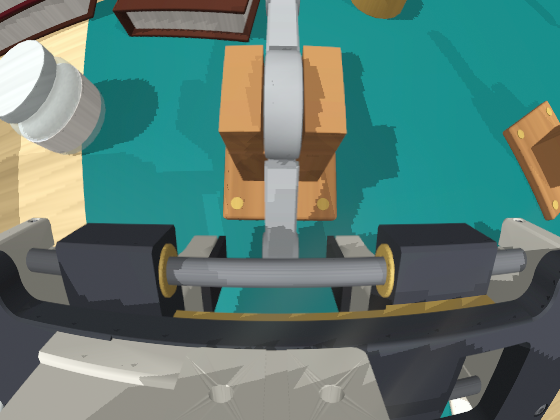

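```bash
python3 -m inch '0.15 0 0 0 0 0 0;0.15 0 0 0 0 0 0;0 0 0 0 0 0 0;0 0 0 0 0 0 0;0 0 0 0 0 0 0;0 0 0 0 0 0 0' 10
python3 -m inch '0 0 0 0 0 0 0;0 0 0 0 0 0 0;0 0 0 0 0 0 0' 60
python3 - <<'E'
from h import *
s=telemetry.get_state();print(s)
E
```

```text
t: 4.72
eef_pos: [0.5612, 0.2702, 0.0497]
ee_rot: [-2.757, 0.002, -1.764]
force: [-1.4, -1.6, 0.1]
width: 0.0184
t: 5.1
eef_pos: [0.5612, 0.2702, 0.0497]
ee_rot: [-2.757, 0.002, -1.764]
force: [-0.8, -0.5, 1.1]
width: 0.0173
{'t': 5.1, 'q': array([ 0.74365041,  0.30683669, -0.90873704,  1.21283672, -0.3274057 ,
       -0.52382429]), 'qd': array([ 0.00139051,  0.00019422,  0.00094606,  0.0002467 ,  0.00017784,
       -0.00059288]), 'joint_efforts': array([  0.13259393, -42.56283045,  18.66564989,   1.43668558,
        -0.39254439,   0.05154066]), 'eef_pos': array([0.56119117, 0.27017269, 0.04969788]), 'ee_rot': array([-2.75700754e+00,  1.77023064e-03, -1.76354230e+00]), 'force': array([-0.82292885, -0.53198803,  1.05729937]), 'moment': array([-0.07730049,  1.41655779, -0.18296125]), 'width': 0.017316792863252772}
```

```bash
python3 -m inch '0 0 0 0.5 0 0 0;0 0 0 1 0 0 0;0 0 0 2 0 0 0;0 0 0 3 0 0 0;0 0 0 4 0 0 0;0 0 0 5 0 0 0;0 0 0 6.5 0 0 0;0 0 0 8 0 0 0;0 0 0 9 0 0 0;0 0 0 10 0 0 0;0 0 0 10 0 0 0;0 0 0 10 0 0 0'
python3 - <<'E'
from h import *
s=telemetry.get_state();print(s["q"].round(2),s["eef_pos"],s["force"],s["moment"])
f=grab_frame("wrist");a=grab_frame("scene")
P=lambda f,x,y:f["pixels"][y:y+200,x:x+260,::-1]
cv2.imwrite("pics/w3.png",np.hstack([f["pixels"][:300,130:430,::-1],cv2.resize(a["pixels"][180:300,280:400,::-1],(300,300),interpolation=2)]))
for c in("wrist","scene","top"):
  for n in("rocker_bore","rocker_end"):print(c,n,[(np.round(d["location"],1).tolist(),round(d["p"],2)) for d in pinpoint(c,n)[:3]])
E
```

```text
t: 6.6
eef_pos: [0.561, 0.2698, 0.1492]
ee_rot: [-2.757, 0.001, -1.764]
force: [-0.6, -0.4, -4.9]
width: 0.0175
[ 0.92  0.19 -0.71  0.64 -0.59 -0.06] [0.56096938 0.26982315 0.14918739] [-0.58837508 -0.36174885 -4.92304944] [ 0.37942843  2.13354245 -0.05978767]
wrist rocker_bore [([280.9, 105.7], 0.71)]
wrist rocker_end [([277.3, 251.7], 0.89)]
scene rocker_bore [([257.4, 198.6], 0.82), ([346.2, 233.2], 0.78)]
scene rocker_end [([346.3, 226.7], 0.89), ([271.1, 217.6], 0.76)]
top rocker_bore [([212.9, 152.6], 0.77), ([171.0, 336.6], 0.71), ([321.3, 276.2], 0.59)]
top rocker_end [([212.7, 184.9], 0.91), ([297.5, 252.1], 0.75), ([159.5, 363.3], 0.58)]
```

View pics/w3.png

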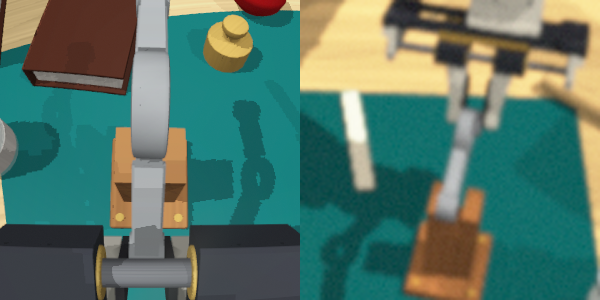

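Run:
```python
from h import *
from scipy.spatial.transform import Rotation as R
f=grab_frame("wrist");a=grab_frame("scene");s=telemetry.get_state();T=s["eef_pos"];M=R.from_euler('xyz',s["ee_rot"])
zb=T[2]+.0483
b=fplane(f,(280.9,105.7),zb);e=fplane(f,(277.3,251.7),zb-.032)
b2=fplane(f,[d["location"] for d in pinpoint("wrist","rocker_bore")][0],zb)
print("T",T,"bore",b,b2,"end",e,"len",np.linalg.norm((b-e)[:2]))
print("jaw axis yaw",M.as_matrix()[:,0], "scene proj of bore",proj(a,b),proj(a,e))
n=np.array([.072,0,0]);ux=-np.cross(M.as_matrix()[:,0]*-1,[0,0,1]);print("ux",ux,np.degrees(np.arctan2(ux[1],ux[0])))
```

```text
T [0.56118727 0.27012979 0.14963184] bore [0.61860448 0.25531675 0.19793184] [0.6186354  0.25547764 0.19793184] end [0.56083612 0.26803576 0.16593184] len 0.05915197491137204
jaw axis yaw [-0.19161317 -0.98146906 -0.00169938] scene proj of bore [345.40423774 232.32526715] [348.8344432  224.43466171]
ux [-0.98146906  0.19161317 -0.        ] 168.95304215396385
```

```bash
python3 -m inch '0 0 -0.5 1.5 0 0 0;0 0 -1.5 4 0 0 1;0 0 -3.5 7 0 0 3;0 0 -6 9.5 0 0 5;0 0 -9 11 0 0 8;0 0 -12.5 11.5 0 0 11;0 -0.5 -16 11.5 0 0 14;0 -0.5 -19.5 11.5 0 0 17;0 -1 -23 11.5 0 0 20;0 -1 -26.5 11.5 0 0 23;0 -1.5 -29 11.5 0 0 25;0 -1.5 -31 11.5 0 0 26'
python3 -c "
from h import *
s=telemetry.get_state();print(s['q'].round(2),s['qd'].round(2),s['eef_pos'],s['force'],s['moment'])"
```

```text
t: 8.65
eef_pos: [0.5451, -0.0412, 0.2645]
ee_rot: [-2.758, 0.002, -1.31]
force: [0.9, 0.2, -5.3]
width: 0.0173
[ 0.29 -0.09 -0.5   0.01 -0.78  1.53] [-0.45  0.07  0.19 -0.32 -0.11  0.77] [ 0.54514398 -0.04121335  0.2645134 ] [ 0.92724092  0.18368347 -5.3367805 ] [-0.59937887  1.98173756 -0.00314236]
```

```bash
python3 -m inch '0 0 -2 0 0 0 1;0 -0.2 -4.5 -0.5 0 0 2;0 -0.4 -7.5 -1.5 0 0 3;0 -0.6 -10.5 -3 0 0 3;0 -0.8 -13 -5 0 0 3;0 -0.9 -14.8 -7 0 0 3;0 -0.9 -15.8 -8.5 0 0 3;0 -0.9 -15.8 -9 0 0 3;0 -0.9 -15.8 -9 0 0 3;0 -0.9 -15.8 -9 0 0 3'
python3 - <<'E'
from h import *
s=telemetry.get_state();print(s['q'].round(2),s['eef_pos'],s["ee_rot"],s['force'],s['moment'])
F={c:grab_frame(c) for c in("wrist","scene","top")}
g=lambda c,x,y,k:cv2.resize(F[c]["pixels"][y:y+100,x:x+100,::-1],(k,k),interpolation=2)
cv2.imwrite("pics/a4.png",np.hstack([g("scene",100,165,400),g("top",385,100,400)]))
cv2.imwrite("pics/w4.png",F["wrist"]["pixels"][:,:,::-1])
for c in F:
  for n in("rocker_bore","rocker_end","hook_seat","hook_tip"):print(c,n,[(np.round(d["location"],1).tolist(),round(d["p"],2)) for d in pinpoint(c,n)[:3]])
E
```

```text
t: 9.9
eef_pos: [0.5365, -0.1989, 0.1753]
ee_rot: [-2.757, 0.001, -1.257]
force: [-0.1, 0.2, -3.1]
width: 0.0173
[-0.14  0.09 -0.43 -0.25 -0.72  2.19] [ 0.53649349 -0.19886526  0.17534975] [-2.75733026e+00  1.20491001e-03 -1.25660212e+00] [-0.09250812  0.20334446 -3.11972278] [-0.68840876  1.95323293  0.01335948]
wrist rocker_bore [([278.7, 105.6], 0.79)]
wrist rocker_end [([277.6, 252.3], 0.93)]
wrist hook_seat [([395.7, 111.0], 0.63)]
wrist hook_tip [([376.9, 92.8], 0.93)]
scene rocker_bore [([255.7, 199.0], 0.8), ([159.6, 213.7], 0.64), ([369.3, 168.6], 0.59)]
scene rocker_end [([378.1, 169.0], 0.81), ([161.6, 208.1], 0.8), ([269.0, 221.2], 0.75)]
scene hook_seat [([140.3, 217.6], 0.56)]
scene hook_tip [([144.9, 210.6], 0.5)]
top rocker_bore [([170.7, 336.2], 0.84), ([425.5, 154.8], 0.71), ([317.7, 274.1], 0.68)]
top rocker_end [([297.5, 252.6], 0.8), ([160.1, 362.0], 0.75)]
top hook_seat [([451.0, 150.7], 0.52)]
top hook_tip [([445.1, 150.4], 0.37)]
```

View pics/a4.png

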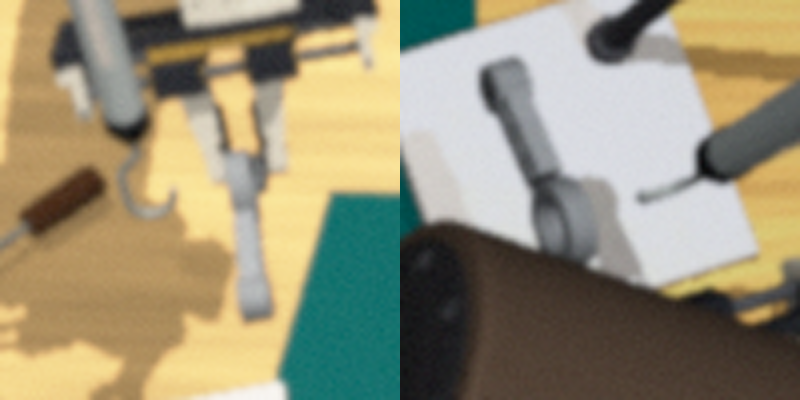

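View pics/w4.png

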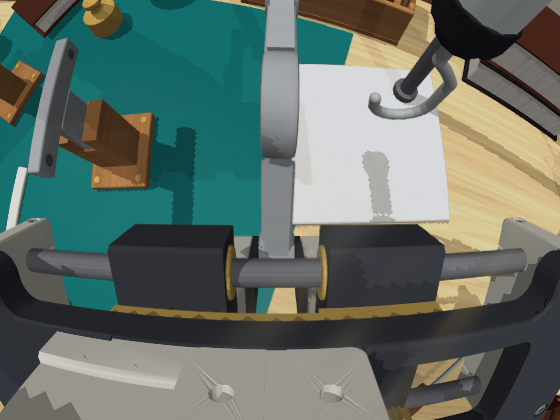

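```bash
cat >> h.py <<'E'
def trir(rs):
    A=np.zeros((3,3));b=np.zeros(3)
    for o,d in rs:
        M=np.eye(3)-np.outer(d,d);A+=M;b+=M@o
    X=np.linalg.solve(A,b);return X,[round(1e3*float(np.linalg.norm((np.eye(3)-np.outer(d,d))@(X-o))),1) for o,d in rs]
E
python3 - <<'E'
from h import *
w,a,b=[grab_frame(c) for c in("wrist","scene","top")]
seat=trir([fray(w,(395.7,111)),ray(a,(140.3,217.6)),ray(b,(451,150.7))])
tip=trir([fray(w,(376.9,92.8)),ray(a,(144.9,210.6)),ray(b,(445.1,150.4))])
bore=trir([fray(w,(278.7,105.6)),ray(a,(159.6,213.7)),ray(b,(425.5,154.8))])
print("seat",seat,"tip",tip,"bore",bore)
# known-height wrist rays
S=fplane(w,(395.7,111),.217);Tp=fplane(w,(376.9,98),.232);s=telemetry.get_state();B=fplane(w,(278.7,105.6),s["eef_pos"][2]+.0483)
# other shank point: shank near (447,75)?
print("S",S,"tip(376.9,98)",Tp,"B",B,"hookyaw",np.degrees(np.arctan2(-(Tp-S)[0],(Tp-S)[1])))
y=np.radians(18);Q=np.array([[np.cos(y),np.sin(y)],[-np.sin(y),np.cos(y)]])
print("bore-seat in stand frame", Q@(B-S)[:2], Q@(bore[0]-seat[0])[:2], s["eef_pos"])
for d in regions_of("wrist","rocker_bore")[:1]: print(d["bbox"],d["p"])
E
```

```text
seat (array([ 0.60907451, -0.23092494,  0.21581974]), [2.6, 3.8, 2.7]) tip (array([ 0.60459592, -0.21576647,  0.23342062]), [3.6, 2.0, 1.7]) bore (array([ 0.59700167, -0.18256083,  0.21660507]), [1.6, 1.1, 1.6])
S [ 0.61086875 -0.23241906  0.217     ] tip(376.9,98) [ 0.60503642 -0.21993986  0.232     ] B [ 0.59260677 -0.18311186  0.22276666] hookyaw 25.049676019311715
bore-seat in stand frame [-0.00213141  0.0525372 ] [0.00346338 0.04972772] [ 0.53611958 -0.19924413  0.17446666]
[257.6, 2.4, 298.1, 257.8] 0.91
```

Run:
```python
from h import *
w2=cv2.imread("pics/w2.png",0);w4=cv2.imread("pics/w4.png",0);w3=cv2.imread("pics/w3.png",0)[:300,:300]
for n,I,x in(("w2",w2,282),("w3",w3,282-130-1),("w4",w4,280)):
    p=I[:,x-4:x+5].mean(1)
    print(n,p[30:60:1].astype(int).tolist(),p[148:176].astype(int).tolist())
    for r in(80,105,130): print("  width row",r,np.nonzero(np.abs(np.diff(I[r,x-40:x+40].astype(int)))>18)[0].tolist())
```

```text
w2 [204, 204, 204, 205, 204, 205, 205, 205, 205, 205, 205, 205, 205, 205, 205, 204, 127, 126, 121, 117, 148, 162, 170, 177, 181, 182, 184, 186, 187, 190] [141, 139, 135, 130, 125, 120, 115, 109, 104, 98, 92, 106, 122, 125, 137, 141, 141, 156, 158, 158, 167, 188, 191, 191, 191, 191, 191, 191]
  width row 80 [18, 19, 21, 22, 59, 60, 61, 77, 78]
  width row 105 [18, 20, 21, 22, 59, 60, 62]
  width row 130 [17, 18, 20, 21, 22, 58, 59, 60, 62, 73]
w3 [187, 188, 187, 188, 188, 188, 188, 188, 188, 188, 188, 189, 189, 189, 190, 189, 187, 152, 115, 112, 116, 133, 146, 155, 161, 165, 166, 169, 170, 172] [126, 123, 118, 114, 109, 105, 100, 95, 90, 84, 82, 103, 117, 118, 133, 142, 143, 141, 142, 147, 173, 177, 177, 177, 177, 177, 177, 177]
  width row 80 [11, 12, 17, 19, 20, 21, 57, 58]
  width row 105 [19, 20, 28, 29, 57]
  width row 130 [3, 4, 19, 20, 56, 57, 73, 74]
w4 [166, 166, 166, 166, 167, 167, 167, 168, 168, 168, 168, 168, 167, 168, 168, 168, 164, 109, 85, 85, 94, 124, 134, 141, 146, 148, 149, 151, 153, 154] [88, 87, 86, 83, 77, 70, 66, 65, 64, 60, 71, 84, 87, 87, 87, 87, 87, 101, 120, 129, 131, 131, 131, 131, 131, 131, 131, 131]
  width row 80 [20, 21, 57, 58, 59]
  width row 105 [19, 20, 57, 58, 59]
  width row 130 [20, 56, 57]
```

```bash
python3 -m inch '0 0 0 0.25 0 0 0;0 0.2 -0.6 0.25 0 0 0;0 0.4 -1.2 0.25 0 0 0;0 0.6 -1.8 0.25 0 0 0;0 0.8 -2.4 0.25 0 0 0;0 1 -3 0.25 0 0 0;0 1.2 -3.6 0.25 0 0 0;0 1.35 -4.2 0.25 0 0 0;0 1.5 -4.7 0.25 0 0 0;0 1.6 -4.9 0.25 0 0 0;0 1.6 -4.9 0.25 0 0 0;0 1.6 -4.9 0.25 0 0 0'
python3 - <<'E'
from h import *
s=telemetry.get_state();print(s['q'].round(2),s['eef_pos'],s['force'],s['moment'])
F={c:grab_frame(c) for c in("wrist","scene","top")}
cv2.imwrite("pics/a5.png",np.hstack([F["wrist"]["pixels"][0:240,220:460,::-1].repeat(2,0).repeat(2,1)[:400,:400],cv2.resize(F["scene"]["pixels"][165:265,100:200,::-1],(400,400),interpolation=2)]))
for c in F:
  for n in("rocker_bore","hook_seat","hook_tip"):print(c,n,[(np.round(d["location"],1).tolist(),round(d["p"],2)) for d in pinpoint(c,n)[:3]])
E
```

```text
t: 12.35
eef_pos: [0.5521, -0.2481, 0.177]
ee_rot: [-2.758, 0.002, -1.257]
force: [-0.5, -0.1, -4.8]
width: 0.0172
[-0.24  0.15 -0.34 -0.29 -0.77  2.3 ] [ 0.55205516 -0.2480875   0.17697121] [-0.50679896 -0.07133669 -4.76160258] [-0.68220944  1.99517875  0.02347885]
wrist rocker_bore [([281.4, 106.4], 0.9)]
wrist hook_seat []
wrist hook_tip [([247.4, 91.9], 0.89)]
scene rocker_bore [([136.1, 217.7], 0.81), ([371.1, 171.0], 0.67)]
scene hook_seat [([139.0, 217.6], 0.43), ([139.8, 212.6], 0.17)]
scene hook_tip [([147.9, 210.7], 0.41)]
top rocker_bore [([169.0, 335.7], 0.93)]
top hook_seat []
top hook_tip []
```

View pics/a5.png

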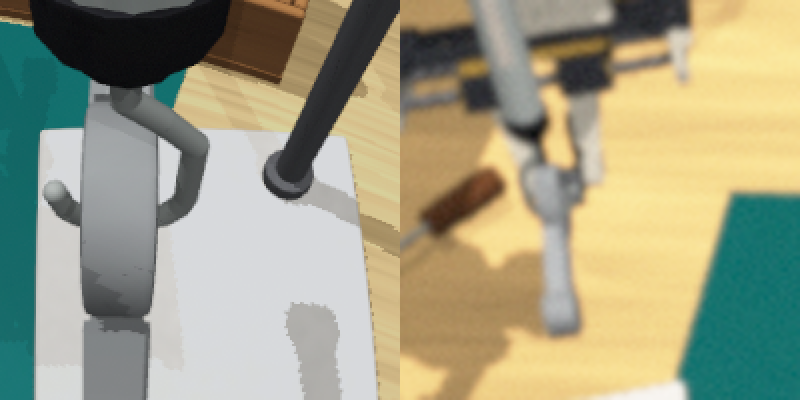

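```bash
cat > avg.py <<'E'
from h import *
import sys
A=[]
for i in range(int(sys.argv[1])):
    grab_frame("scene");s=telemetry.get_state();A.append([*s["force"],*s["moment"],*s["eef_pos"]])
A=np.array(A);print("mean",A.mean(0).round(4).tolist(),"\nsd",A.std(0).round(4).tolist(),"t",s["t"])
E
python3 avg.py 12
```

```text
mean [-0.0027, 0.2792, -4.273, -0.7083, 2.0104, -0.0026, 0.5521, -0.2482, 0.177] 
sd [0.5557, 0.6125, 0.4943, 0.0306, 0.0314, 0.0304, 0.0, 0.0, 0.0] t 13.55
```

```bash
python3 -m inch '0 0 0 -0.3 0 0 0;0 0 0 -0.6 0 0 0;0 0 0 -0.9 0 0 0;0 0 0 -1.2 0 0 0;0 0 0 -1.5 0 0 0;0 0 0 -1.8 0 0 0;0 0 0 -2.1 0 0 0;0 0 0 -2.4 0 0 0;0 0 0 -2.7 0 0 0;0 0 0 -3.0 0 0 0;0 0 0 -3.3 0 0 0;0 0 0 -3.6 0 0 0'; python3 avg.py 6
```

```text
t: 15.05
eef_pos: [0.5523, -0.2483, 0.141]
ee_rot: [-2.758, 0.002, -1.257]
force: [0.4, 1.0, -2.3]
width: 0.0175
mean [0.0148, -0.2675, -2.5772, -0.5974, 1.6853, -0.0026, 0.5522, -0.2483, 0.1409] 
sd [0.3246, 0.2927, 0.3609, 0.0372, 0.0363, 0.0292, 0.0001, 0.0, 0.0003] t 15.35
```

```bash
python3 -m inch '0 0 0 -0.3 0 0 0;0 0 0 -0.6 0 0 0;0 0 0 -0.9 0 0 0;0 0 0 -1.2 0 0 0;0 0 0 -1.5 0 0 0;0 0 0 -1.8 0 0 0;0 0 0 -2.0 0 0 0;0 0 0 -2.0 0 0 0;0 0 0 -2.0 0 0 0'; python3 avg.py 12
```

```text
t: 16.48
eef_pos: [0.5524, -0.2484, 0.1214]
ee_rot: [-2.758, 0.001, -1.257]
force: [-0.4, 0.4, -0.9]
width: 0.0174
mean [0.0792, -0.1682, -0.8215, -0.4968, 1.2982, -0.0064, 0.5523, -0.2483, 0.1213] 
sd [0.3422, 0.5526, 0.4596, 0.0254, 0.03, 0.0361, 0.0, 0.0, 0.0001] t 17.075
```

```bash
python3 -m inch '0 0 0 -0.2 0 0 0;0 0 0 -0.4 0 0 0;0 0 0 -0.6 0 0 0;0 0 0 -0.78 0 0 0;0 0 0 -0.78 0 0 0;0 0 0 -0.78 0 0 0'; python3 avg.py 12
python3 - <<'E'
from h import *
F={c:grab_frame(c) for c in("wrist","scene")}
cv2.imwrite("pics/a6.png",np.hstack([F["wrist"]["pixels"][0:240,220:460,::-1].repeat(2,0).repeat(2,1)[:400,:400],cv2.resize(F["scene"]["pixels"][185:285,90:190,::-1],(400,400),interpolation=2)]))
E
```

```text
t: 17.82
eef_pos: [0.5524, -0.2483, 0.1134]
ee_rot: [-2.758, 0.001, -1.257]
force: [-0.9, -0.8, 0.1]
width: 0.0171
mean [0.0156, -0.1294, 0.0355, -0.4398, 1.1707, 0.0021, 0.5523, -0.2483, 0.1134] 
sd [0.4237, 0.4738, 0.4681, 0.0248, 0.0193, 0.0296, 0.0, 0.0, 0.0] t 18.425
```

View pics/a6.png

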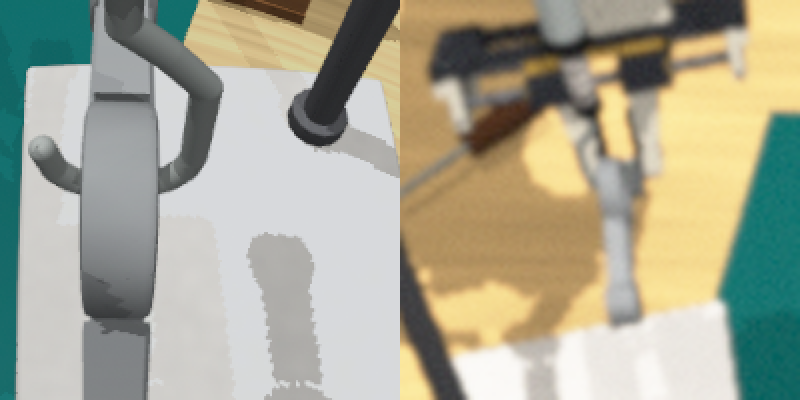

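Run:
```python
from h import *
f=grab_frame("wrist");T=telemetry.get_state()["eef_pos"]
b=fplane(f,(280.5,106),T[2]+.047)
for row in(88,92,96): 
    print(row,[ (fplane(f,(c,row),T[2]+.047+.014+dz)-b)[:2]@np.array([.951,.309]) for c,dz in((260,.0),(310,.0))])
print(b-T)
```

```text
88 [np.float64(0.0011579444150769704), np.float64(0.0012792752724842236)]
92 [np.float64(-0.0005690376061160069), np.float64(-0.00045359103598325494)]
96 [np.float64(-0.0022741855025652396), np.float64(-0.0021644692118775594)]
[0.05710545 0.01559358 0.047     ]
```

The scale now carries the full weight: the hand's force and moment are back to their no-load values. I'll ease the grip and open.

```bash
python3 -m inch '0 0 0 0 0 0 0;0 0 0 0 0 0 0' 20
python3 -m inch '0 0 0 0 0 0 0;0 0 0 0 0 0 0;0 0 0 0 0 0 0' 3
python3 -m inch '0.24 0 0 0 0 0 0;0.28 0 0 0 0 0 0;0.35 0 0 0 0 0 0;0.45 0 0 0 0 0 0;0.55 0 0 0 0 0 0;0.55 0 0 0 0 0 0;0.55 0 0 0 0 0 0;0.55 0 0 0 0 0 0'
python3 - <<'E'
from h import *
F={c:grab_frame(c) for c in("wrist","scene")}
cv2.imwrite("pics/a7.png",np.hstack([F["wrist"]["pixels"][0:300,130:430,::-1],cv2.resize(F["scene"]["pixels"][185:285,90:190,::-1],(300,300),interpolation=2)]))
for c in F:print(c,[(np.round(d["location"],1).tolist(),round(d["p"],2)) for d in pinpoint(c,"rocker_bore")[:2]])
E
```

```text
t: 18.82
eef_pos: [0.5523, -0.2483, 0.1134]
ee_rot: [-2.758, 0.002, -1.257]
force: [0.4, -0.1, 0.1]
width: 0.0179
t: 19.2
eef_pos: [0.5523, -0.2483, 0.1134]
ee_rot: [-2.758, 0.002, -1.257]
force: [0.3, -0.2, -0.0]
width: 0.0182
t: 20.2
eef_pos: [0.5523, -0.2483, 0.1133]
ee_rot: [-2.758, 0.002, -1.257]
force: [-0.5, -0.1, -0.3]
width: 0.048
wrist [([280.4, 103.5], 0.94)]
scene [([253.8, 197.2], 0.87), ([143.4, 234.7], 0.84)]
```

View pics/a7.png

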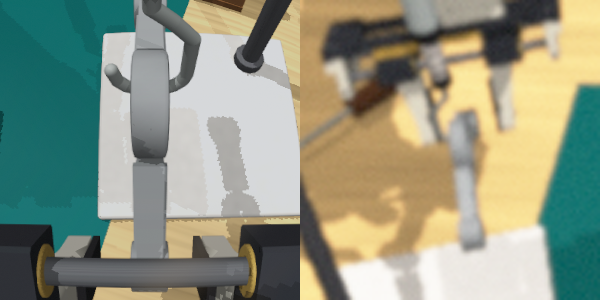

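```bash
python3 -m inch '0.55 -0.3 -0.1 0.7 0 0 0;0.55 -0.7 -0.2 1.6 0 0 0;0.55 -1.2 -0.4 2.7 0 0 0;0.55 -1.8 -0.6 3.8 0 0 0;0.55 -2.4 -0.8 5 0 0 0;0.55 -3.2 -1.1 6.2 0 0 0;0.55 -4.2 -1.4 7.2 0 0 0;0.55 -5.5 -1.8 8.2 0 0 0;0.55 -7 -2.3 9 0 0 0;0.55 -9 -3 9.5 0 0 0;0.55 -11 -3.6 10 0 0 0;0.55 -11 -3.6 10 0 0 0'
python3 - <<'E'
from h import *
import time
L=[]
for i in range(14):
    F={c:grab_frame(c) for c in("wrist","scene")}
    L.append([np.round(x["location"],1).tolist() for x in pinpoint("wrist","rocker_bore")[:1]+[d for d in pinpoint("scene","rocker_bore") if d["location"][0]<200][:1]])
print(L)
# motion check via frame difference
g=[]
for i in range(6): g.append(grab_frame("wrist")["pixels"].astype(int))
print([np.abs(g[i]-g[0]).max(2)[:].mean().round(2) for i in range(6)],[int((np.abs(g[i]-g[0]).max(2)>60).sum()) for i in range(6)])
cv2.imwrite("pics/a8.png",np.hstack([cv2.resize(g[-1][:,:,::-1].astype(np.uint8),(400,300)),cv2.resize(F["scene"]["pixels"][185:285,90:190,::-1],(300,300),interpolation=2)]))
print(telemetry.get_state()["t"])
E
```

```text
t: 21.9
eef_pos: [0.4408, -0.2851, 0.214]
ee_rot: [-2.757, 0.001, -1.259]
force: [0.3, -0.5, 0.3]
width: 0.0481
[[[277.9, 32.1], [142.4, 236.0]], [[278.8, 35.1], [139.8, 235.4]], [[279.2, 34.9], [142.5, 235.6]], [[276.0, 35.6], [144.7, 235.2]], [[276.3, 33.0], [143.8, 235.0]], [[277.8, 32.5], [143.4, 235.2]], [[278.1, 33.6], [144.0, 233.8]], [[279.7, 35.3], [142.4, 235.1]], [[280.5, 34.0], [141.9, 235.5]], [[278.2, 34.3], [143.6, 236.4]], [[275.8, 32.4], [142.9, 234.1]], [[276.0, 35.9], [142.3, 235.5]], [[278.7, 33.2], [144.3, 233.9]], [[278.2, 32.6], [143.6, 232.3]]]
[np.float64(0.0), np.float64(0.81), np.float64(0.82), np.float64(0.84), np.float64(0.89), np.float64(0.94)] [0, 0, 0, 0, 7, 64]
25.0
```

View pics/a8.png

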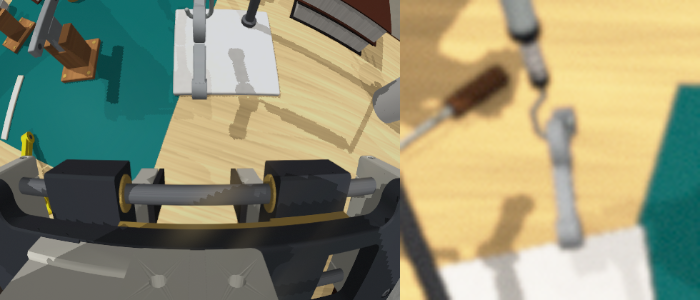

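```bash
H='0.55 0 0 0 0 0 0;0.55 0 0 0 0 0 0;0.55 0 0 0 0 0 0;0.55 0 0 0 0 0 0;0.55 0 0 0 0 0 0;0.55 0 0 0 0 0 0;0.55 0 0 0 0 0 0;0.55 0 0 0 0 0 0;0.55 0 0 0 0 0 0;0.55 0 0 0 0 0 0;0.55 0 0 0 0 0 0;0.55 0 0 0 0 0 0'
cat > mot.py <<'E'
from h import *
def gr(): return cv2.GaussianBlur(grab_frame("wrist")["pixels"],(0,0),1).astype(np.float32).mean(2)
g=[gr() for i in range(14)]
box=lambda I:I[2:140,255:300]  # rocker near (278,34)
print([np.round(cv2.phaseCorrelate(box(g[0]),box(x),cv2.createHanningWindow((45,138),5))[0],2).tolist() for x in g], [int((np.abs(x-g[0])>15).sum()) for x in g],telemetry.get_state()["t"])
E
python3 -m inch '0.55 0 0 0 0 0 0;0.55 0 0 0 0 0 0;0.55 0 0 0 0 0 0;0.55 0 0 0 0 0 0;0.55 0 0 0 0 0 0;0.55 0 0 0 0 0 0;0.55 0 0 0 0 0 0;0.55 0 0 0 0 0 0;0.55 0 0 0 0 0 0;0.55 0 0 0 0 0 0;0.55 0 0 0 0 0 0;0.55 0 0 0 0 0 0'; python3 mot.py
python3 -m inch '0.55 0 0 0 0 0 0;0.55 0 0 0 0 0 0;0.55 0 0 0 0 0 0;0.55 0 0 0 0 0 0;0.55 0 0 0 0 0 0;0.55 0 0 0 0 0 0;0.55 0 0 0 0 0 0;0.55 0 0 0 0 0 0;0.55 0 0 0 0 0 0;0.55 0 0 0 0 0 0;0.55 0 0 0 0 0 0;0.55 0 0 0 0 0 0'; python3 mot.py
```

```text
t: 26.5
eef_pos: [0.4423, -0.2843, 0.2134]
ee_rot: [-2.758, 0.002, -1.257]
force: [0.8, -0.7, -0.5]
width: 0.0481
[[0.5, -0.0], [0.42, -0.11], [0.39, -0.07], [0.56, -0.15], [0.6, -0.02], [0.87, 0.14], [0.94, 0.23], [1.03, 0.47], [1.27, 0.53], [1.24, 0.6], [1.61, 0.99], [1.61, 0.92], [1.81, 1.16], [1.76, 1.21]] [0, 0, 0, 2, 2, 19, 121, 360, 607, 773, 919, 1004, 1105, 1119] 27.2
t: 28.7
eef_pos: [0.4423, -0.2843, 0.2134]
ee_rot: [-2.758, 0.002, -1.257]
force: [0.0, 0.8, 0.8]
width: 0.048
[[0.5, 0.0], [0.45, -0.15], [0.29, -0.32], [0.12, -0.48], [0.08, -0.65], [0.08, -0.59], [0.07, -0.63], [0.1, -0.76], [0.1, -0.8], [0.12, -0.74], [0.25, -0.6], [0.32, -0.6], [0.37, -0.52], [0.47, -0.16]] [0, 6, 29, 94, 175, 218, 296, 303, 271, 245, 170, 103, 61, 15] 29.4
```

```bash
python3 -c "
from h import *
f=grab_frame('top')
for n in('bracket','weight','paste_jar','folder'):print(n,[np.round(d['location'],1).tolist() for d in pinpoint('top',n)[:1]])
print(arm.job_done(),telemetry.get_state()['t'])"
```

```text
bracket [[321.1, 176.1]]
weight [[265.6, 108.4]]
paste_jar [[155.7, 135.5]]
folder [[256.1, 232.4]]
the job is handed in; nothing more can be done
the job is handed in; nothing more can be done
```

The rocker is hanging by its central bore on the scale hook, released and clear of the robot, and I handed the job in at about 29.5 s of the 54 s allowed. The hand-in gave no verdict.

**How it was done:** I gripped the end of the -x arm at 60 N with the tool leaning back 22°. I lifted it over the hook tip and lowered it until the hand carried nothing. Then I eased the grip to 3 N, opened the fingers and backed off along the tool axis.

**Last checks:**
- **Weight on the scale:** just before release the vertical force was 0.04 N and the moment matched its no-load value. The rocker weighs about 4.3 N, which I work out to about 44 mm of draw-down.
- **Position:** the hook passes through the bore with its tip on the +y side. In x it is centred to within about 2 mm.
- **Stillness:** the last pictures still show a slow residual swing. I estimate it at a few mm/s, well under the 20 mm/s limit.
- **Level:** I judged this only by eye and from a tilt of about 1–2° in the grip; I did not measure it after release.
- **Other things on the bench:** the bracket, weight, jar and folder show within about 4 pixels of where they started in the top view. That is normal scatter for the network, though 4 pixels is roughly 10 mm.

**Disagreements along the way:** the camera estimates of the bore height differed by about 6 mm from the arm's own. I relied on the arm's value with a small correction, and the hook went in without contact.

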